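Put the gift-wrap things back in their caddy

TASK

Put the gift-wrap things back in the white caddy: stand each of the three spools upright and centred on the felt disc of its own colour, and slide the blue ink pad lengthwise under the caddy's low wooden roof until it is fully home against the stop. Leave the gold-lidded pot and the grey soap carton where they are, they are goods for sale.

Things in the scene. Friction and masses are not known exactly. Their poses are not given: they have to be found in the camera images.
- spool_green: wooden spool wound with green ribbon, 46 mm across the flanges, 30 mm tall, standing upright and loose on the counter; round, so any grip across it will do; origin at the centre of its underside, its colour shows on the side, from above it is told by its size. Its disc is disc_green
- spool_natural: wooden spool wound with natural beige twine, 56 mm across the flanges, 52 mm tall, standing upright and loose on the counter; round, so any grip across it will do; origin at the centre of its underside, its colour shows on the side, from above it is told by its size. Its disc is disc_natural
- spool_pink: wooden spool wound with raspberry-pink ribbon, 64 mm across the flanges, 22 mm tall, standing upright and loose on the counter; round, so any grip across it will do; origin at the centre of its underside, its colour shows on the side, from above it is told by its size. Its disc is disc_pink
- blue_ink_pad: flat blue tin ink pad, 57 mm (its x) by 87 mm (its y) by 18 mm tall, loose on the counter; origin: centre of the underside. Either end may go in first, moving towards the caddy's -y. Fully home its centre is at about x = 52, y = -90 mm of the caddy, about half of it outside the roof. Tall books and cards stand beyond x = 0.6 m to the right of y = 0.1 m: carry it round in front of them
- disc_green: disc of green felt, 50 mm across, 2 mm thick, lying fixed on the caddy's floor in its front row (centres 88 mm apart, the three colours in any order); origin at the centre of its underside, its top is 6 mm above the counter
- disc_natural: disc of beige felt, 60 mm across, 2 mm thick, lying fixed on the caddy's floor in its front row (centres 88 mm apart, the three colours in any order); origin at the centre of its underside, its top is 6 mm above the counter
- disc_pink: disc of raspberry-pink felt, 68 mm across, 2 mm thick, lying fixed on the caddy's floor in its front row (centres 88 mm apart, the three colours in any order); origin at the centre of its underside, its top is 6 mm above the counter
- caddy: white flat caddy, fixed, 200 mm (x, away from the robot) by 280 mm (y, to its left); origin: centre of the underside. Floor 4 mm, rim 8 mm above counter. Discs in the front row (x = -50). Back lane (centre x = 52) runs along y under a low brown roof at y = -84 to -140: gap x = 14.5 to 89.5, z = 4 to 30 (roof top 36, outer walls x = 6.5 to 97.5), open only to +y, stop wall at y = -134 mm
- cream_pot: white cosmetics pot with a gold lid, round, 65 mm across, 29 mm tall, loose, of a size with the spools: goods for sale, not to be moved; origin at the centre of its underside
- soap_carton: pale grey soap carton, 52 mm (x) by 82 mm (y) by 28 mm tall, loose, of much the same shape as the ink pad: goods for sale, not to be moved; origin at the centre of its underside
Not all that is in view belongs to the job. Leave any red look-alike of the spool_pink alone.

How it is judged (in metres and radians):
At the end, for the whole second after the job is handed in: Each spool upright and at rest within 12 mm of the centre of the disc of its colour; ink pad flat on the caddy floor under the roof, within 8 mm of the stop, 14 mm of the lane's centre line and 0.25 rad of its direction; pot and carton within 25 mm of their starts; all released (horizontal distance between spool_green and disc_green below 0.012 m and angle between each of spool_green, spool_natural, spool_pink, blue_ink_pad's own z axis and vertical below 0.1 rad and height (world z) of each of spool_green, spool_natural, spool_pink below 0.012 m and linear speed of each of spool_green, spool_natural, spool_pink, blue_ink_pad below 0.02 m/s and horizontal distance between spool_natural and disc_natural below 0.012 m and horizontal distance between spool_pink and disc_pink below 0.012 m and y of blue_ink_pad in the frame of caddy below -0.082 m and x of blue_ink_pad in the frame of caddy between 0.038 and 0.066 m and z of blue_ink_pad in the frame of caddy below 0.009 m and angle between the y axis of blue_ink_pad and the y axis of caddy, either way round below 0.25 rad and distance of each of cream_pot, soap_carton from where it was at the start of the episode below 0.025 m); the robot touches nothing.
It fails at once if the pot is pushed or carried away (more than 40 mm) (distance of cream_pot from where it was at the start of the episode above 0.04 m).
It fails at once if the soap carton is pushed or carried away (more than 40 mm) (distance of soap_carton from where it was at the start of the episode above 0.04 m).
It also fails if it takes over 112 s, if anything falls off the work surface, if the arm or the gripper's body presses on something with over 40 N, if the wrist force passes 120 N, or if a joint passes its speed limit or range.

ROBOT

A 6-joint arm with a two-finger parallel gripper is mounted at the origin on a cart in front of the work surface, level with it; the furniture and walls round the work are solid. World frame = base frame: x ahead of the robot, y to its left, z up, the work surface at z = 0. Lengths are in m, angles in degrees, forces in N, time in s.
With the tool pointing down it reaches from about 0.325 to 0.875 m from the base axis. Payload 4.4 kg.
Tool frame: the origin (TCP) lies between the finger pads; the fingertips stand ahead of it and the grasp point (between the pads) lies 2 mm behind it (r.nose_length is the z of the fingertips in the tool frame, in m); z points along the fingers, y is the line along which they close (so a half turn about z gives the same grasp; the last joint's range is limited). The gripper opens to 85 mm and grips with 20 to 120 N. Pads are 22 mm wide; open, the fingers measure 114 mm over their backs; the gripper's body (76 mm by 85 mm) begins 54 mm behind the grasp point. The pads swing forward as they close: fully open they stand 13 mm farther back than shut.
Start: joints at [-73.081, 11.837, 88.321, -0, 79.842, -8.623], TCP at [0.248, -0.519, 0.248] pointing down, gripper open.
Joint ranges: [-156.59, 156.59], [-49.26, 127.26], [12.9, 141.05], [-63.56, 243.56], [4.71, 150.69], [-161.64, 161.64]. Speed limits (degrees/s): [159.86, 159.86, 180, 180, 180, 180].

INTERFACE

Orientations are given as a 3x3 rotation matrix whose columns are the frame's x, y, z axes.
In Python, from workcell import r gives the robot as it stands.
- The arm moves only by the shell command python3 -m handwheel 'ROWS'. ROWS is JSON, a list of rows, each an object with "grip": the closure in counts, from 0 (fully open) to 255 (shut); "xyz": the shift along the tool's x, y, z in units of 50 mm (1.0 is 50 mm), a list of three; "roll": the turn about the tool's z in units of 10 degrees (1.0 is 10 degrees). In form: [{"grip": grip, "xyz": [tx, ty, tz], "roll": roll}, ...]. A call has 1 to 12 rows; each row is the pose to reach, as a shift and turn from the pose commanded when the call began, along the tool's axes at that moment; what a row does not reach only later rows make up. A row lasts 1/8 s, in which the tool goes at most 62.5 mm and 10.7 degrees, less where a joint would pass 70% of its speed; a pose out of reach is approached as far as the arm can. A call with a gripper value outside its range is refused whole. The fingers move at their own pace and stop on an object; the grip force is fixed at half the most. Time passes only in rows, so rows that repeat a pose let the fingers close. It gives the time, the measured TCP pose, the force, the opening and the grip force at its end, in the units of the state.
- r.sense(): the state, without advancing time (a new reading comes with each control period).
- r.camera(name): name is "side" or "top" or "wrist"; returns a dict with "color" (400x640x3 uint8, blue, green, red), "camera_matrix" (3x3 intrinsics, pixels), "T" (4x4, takes a point from camera to world coordinates). Camera axes: x right, y down, z forward; pixel columns grow to the right and rows downward; lengths in m; the calibration is good to about 2 mm. A picture is of the moment at which its call begins. There is no depth.
- r.finish_job(): hands the job in; it is judged then, once.
The state is a dict: "time_s": time; "joints": joint angles; "joint_velocities": joint speeds; "joint_efforts": joint torques, N m; "tool_pos": TCP position; "eef_rot": TCP orientation; "wrist_force": force on the tool from outside, world axes, zero at the start; "ft_torque": the same for the moment, N m; "grip_width": finger opening in m; "grasp_force": force on a finger pad.
Only numpy, scipy, OpenCV 4.12 (cv2) and the standard library are available. Lean on these libraries where they do the work, as an engineer would, in place of code of your own. Each camera call takes 0.05 s, during which the arm holds its last target. There are 200 camera calls.

## Working session

There is one attempt and no reset: what is moved stays moved. The work goes in short steps, Python scripts to look and compute and a shell command to move; the robot and the scene stay as the last step left them, time stands still between calls to the robot, and variables do not carry over. Pictures are saved under pics/ and viewed, at most 14 in all, crops included, and the job is handed in when it is done.

```bash
mkdir -p pics; ls
python3 - <<'E'
from workcell import r
import cv2,numpy as np
for n in ["top","side"]:
    c=r.camera(n); cv2.imwrite(f"pics/{n}0.png",c["color"]); np.savez(f"{n}0.npz",**c)
    print(n,c["camera_matrix"].round(1).tolist(),c["T"].round(3).tolist())
s=r.sense();print(s["time_s"],s["tool_pos"],np.round(s["eef_rot"],3).tolist(),r.nose_length)
E
```

```text
pics
top [[514.3, 0.0, 308.3], [0.0, 514.3, 197.9], [0.0, 0.0, 1.0]] [[-0.007, -0.998, 0.06, 0.431], [-1.0, 0.007, 0.004, -0.023], [-0.004, -0.06, -0.998, 1.321], [0.0, 0.0, 0.0, 1.0]]
side [[463.2, 0.0, 322.0], [0.0, 463.2, 195.6], [0.0, 0.0, 1.0]] [[0.867, 0.369, -0.333, 0.983], [0.497, -0.638, 0.588, -0.848], [0.005, -0.676, -0.737, 1.094], [0.0, 0.0, 0.0, 1.0]]
0.1 [ 0.24770287 -0.5181726   0.24721175] [[0.902, 0.431, -0.001], [0.431, -0.902, 0.002], [0.0, -0.002, -1.0]] 0.017
```

View pics/top0.png

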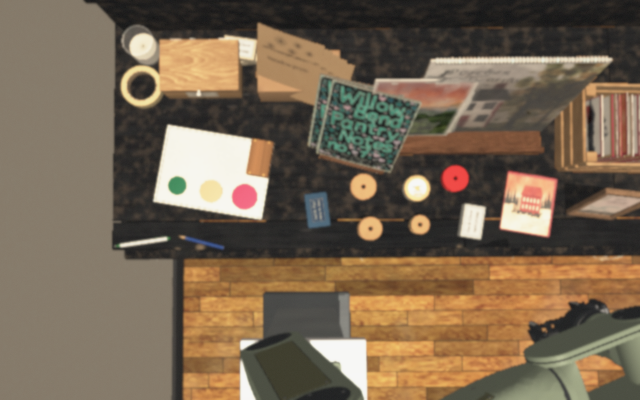

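View pics/side0.png

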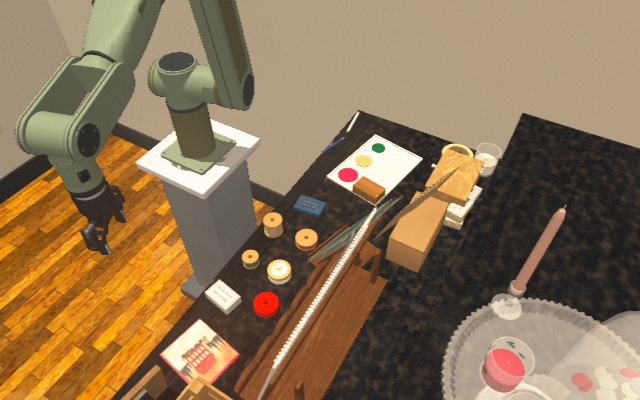

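The top view shows the caddy (centre about 213,172), discs green (177,185), beige (211,190) and pink (244,196), and the ink pad (317,210). The spools are at (363,187) pink, (370,228) natural and (419,224) green. Leave alone the pot (417,188), red look-alike (455,178) and carton (472,222). The side view confirms the spool colours.

```bash
cat > h.py <<'E'
import numpy as np,cv2
def cast(c,px,z):
    K,T=c["camera_matrix"],c["T"]
    px=np.atleast_2d(px).astype(float)
    d=np.c_[(px-K[:2,2])/[K[0,0],K[1,1]],np.ones(len(px))]@T[:3,:3].T
    o=T[:3,3]; return o+d*((z-o[2])/d[:,2])[:,None]
def blobs(mask,amin):
    cs,_=cv2.findContours(mask.astype(np.uint8),cv2.RETR_EXTERNAL,cv2.CHAIN_APPROX_NONE)
    return [k for k in cs if cv2.contourArea(k)>amin]
def rectpose(c,k,z):
    """min area rect of contour cast on plane z: centre, sizes, angle (deg) of long side"""
    w=cast(c,k[:,0,:],z)[:,:2].astype(np.float32)*1000
    (cx,cy),(a,b),an=cv2.minAreaRect(w)
    if a<b: a,b,an=b,a,an+90
    return np.round([cx,cy,a,b,(an+90)%180-90],1)
E
python3 - <<'E'
from h import *
c=dict(np.load("top0.npz")); im=c["color"]; hsv=cv2.cvtColor(im,cv2.COLOR_BGR2HSV); H,S,V=cv2.split(hsv)
print("hsv",[hsv[y,x].tolist() for x,y in [(177,185),(211,190),(244,196),(317,210),(358,182),(365,233),(415,228),(472,222),(417,182),(200,150),(340,210)]])
def box(m,x0,y0,x1,y1):
    o=np.zeros(m.shape,bool);o[y0:y1,x0:x1]=m[y0:y1,x0:x1];return o
def show(n,m,z,amin=60):
    for k in blobs(m,amin): print(n,rectpose(c,k,z))
show("gdisc",box((S>90)&(H>40)&(H<90),155,165,200,205),.006)
show("ndisc",box((S>50)&(H<35),195,175,226,206),.006)
show("pdisc",box((S>90)&(H>150),225,175,265,215),.006)
show("caddy",box(V>110,150,120,276,222),.006,2000)
show("pad",box((H>95)&(H<125)&(S>60)&(V>50),295,185,335,235),.018)
for n,b,z in [("pink",(345,165,382,205),.022),("nat",(352,210,388,246),.052),("green",(404,208,435,240),.030)]:
    show(n,box((V>120)&(S>50)&(H<30),*b),z)
show("pot",box(V>120,400,170,434,205),.029)
show("carton",box(V>120,452,198,492,245),.028)
E
```

```text
hsv [[71, 127, 143], [23, 79, 245], [175, 144, 243], [106, 44, 109], [18, 117, 237], [17, 121, 234], [18, 117, 237], [25, 18, 244], [30, 1, 247], [24, 10, 247], [13, 49, 62]]
gdisc [5.447e+02 3.198e+02 3.880e+01 3.860e+01 4.000e-01]
ndisc [5.311e+02 2.324e+02 5.410e+01 5.390e+01 2.000e-01]
pdisc [515.1 146.4  61.6  59.1  89.6]
caddy [574.5 222.7 292.7 217.4  80.2]
pad [479.9 -40.2  89.9  59.3   6.7]
pink [ 537.2 -157.1   68.6   65.8   -0.7]
nat [ 430.9 -165.1   70.5   59.7  -80.4]
green [ 441.2 -296.4   50.    47.6   -1.2]
pot [ 531.8 -290.9   68.1   65.6   89.6]
carton [ 446.4 -437.1   86.    75.2   -9.9]
```

```bash
python3 -m handwheel '[{"grip":0,"xyz":[2.7,-1.2,0],"roll":1.8},{"grip":0,"xyz":[5.4,-2.34,0.5],"roll":3.52},{"grip":0,"xyz":[5.4,-2.34,0.5],"roll":3.52},{"grip":0,"xyz":[5.4,-2.34,0.5],"roll":3.52},{"grip":0,"xyz":[5.4,-2.34,0.5],"roll":3.52},{"grip":0,"xyz":[5.4,-2.34,0.5],"roll":3.52},{"grip":0,"xyz":[5.4,-2.34,0.5],"roll":3.52},{"grip":0,"xyz":[5.4,-2.34,0.5],"roll":3.52}]'
python3 - <<'E'
from workcell import r
import cv2,numpy as np
c=r.camera("wrist"); cv2.imwrite("pics/w1.png",c["color"]); np.savez("w1.npz",**c)
s=r.sense();print(s["time_s"],s["tool_pos"],np.round(s["eef_rot"],3).tolist(),s["grip_width"],s["wrist_force"]);print(c["T"].round(3).tolist())
E
```

```text
time_s: 1.1
tool_pos: [0.4404, -0.298, 0.2233]
eef_rot: [[0.986, -0.17, -0.0], [-0.17, -0.986, -0.0], [-0.0, 0.0, -1.0]]
wrist_force: [-0.1, -0.2, 0.8]
grip_width: 0.0853
grasp_force: 0.0
1.15 [ 0.44033972 -0.29805793  0.22338457] [[0.985, -0.17, -0.0], [-0.17, -0.985, -0.0], [-0.0, 0.0, -1.0]] 0.0855964788521332 [-0.19124147  0.06632493  0.55624239]
[[-0.171, -0.936, -0.309, 0.52], [-0.985, 0.162, 0.054, -0.311], [-0.001, 0.313, -0.95, 0.349], [0.0, 0.0, 0.0, 1.0]]
```

View pics/w1.png

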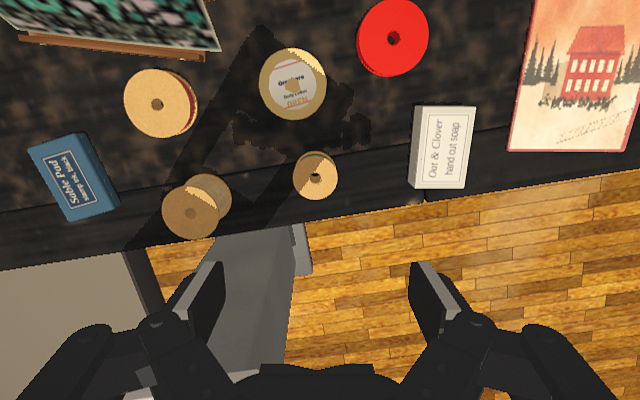

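The wrist view shows the spool tops by their holes: green (316,177), natural (190,213), pink (157,103). The pad is around (72,178), the pot (292,85) and the carton (443,148).

Run:
```python
from h import *
c=dict(np.load("w1.npz")); hsv=cv2.cvtColor(c["color"],cv2.COLOR_BGR2HSV);H,S,V=cv2.split(hsv)
for n,p,z in [("green",(316,177),.03),("nat",(190,213),.052),("pink",(157,103),.022)]: print(n,cast(c,[p],z).round(4))
m=(H>95)&(H<125)&(S>60)
k=[k for k in blobs(m,1500) if cv2.pointPolygonTest(k,(60,170),False)>=0 or cv2.boundingRect(k)[0]<60]
for q in k: print(cv2.boundingRect(q),rectpose(c,q,.018))
```

```text
green [[ 0.441  -0.2969  0.03  ]]
nat [[ 0.4315 -0.1687  0.052 ]]
pink [[ 0.5388 -0.156   0.022 ]]
(28, 133, 93, 89) [480.5 -43.4  86.7  66.8   6.9]
```

```bash
python3 -m handwheel '[{"grip":0,"xyz":[0,-0.02,1.2],"roll":0},{"grip":0,"xyz":[0,-0.02,2.4],"roll":0},{"grip":0,"xyz":[0,-0.02,3.4],"roll":0},{"grip":0,"xyz":[0,-0.02,4.1],"roll":0},{"grip":0,"xyz":[0,-0.02,4.1],"roll":0},{"grip":255,"xyz":[0,-0.02,4.1],"roll":0},{"grip":255,"xyz":[0,-0.02,4.1],"roll":0},{"grip":255,"xyz":[0,-0.02,4.1],"roll":0},{"grip":255,"xyz":[0,-0.02,4.1],"roll":0},{"grip":255,"xyz":[0,-0.02,4.1],"roll":0},{"grip":255,"xyz":[0,-0.02,4.1],"roll":0}]'
```

```text
time_s: 2.52
tool_pos: [0.443, -0.2976, 0.0209]
eef_rot: [[0.986, -0.168, 0.004], [-0.168, -0.986, -0.004], [0.004, 0.003, -1.0]]
wrist_force: [-0.3, -0.3, 5.8]
grip_width: 0.0443
grasp_force: 61.6
```

```bash
python3 -m handwheel '[{"grip":255,"xyz":[0,0,-0.6],"roll":0},{"grip":255,"xyz":[0,0,-1.6],"roll":0},{"grip":255,"xyz":[0,-0.9,-2.4],"roll":0},{"grip":255,"xyz":[0,-2.1,-2.4],"roll":0},{"grip":255,"xyz":[0,-3.3,-2.4],"roll":0},{"grip":255,"xyz":[0,-4.5,-2.4],"roll":0},{"grip":255,"xyz":[0,-5.7,-2.4],"roll":0},{"grip":255,"xyz":[0,-6.9,-2.4],"roll":0},{"grip":255,"xyz":[0,-8.1,-2.4],"roll":0},{"grip":255,"xyz":[-0.03,-9.3,-2.4],"roll":0},{"grip":255,"xyz":[-0.03,-10.5,-2.4],"roll":0},{"grip":255,"xyz":[-0.03,-11.6,-2.4],"roll":0}]'
python3 -m handwheel '[{"grip":255,"xyz":[0,-0.6,0],"roll":0},{"grip":255,"xyz":[0,-0.91,0],"roll":0},{"grip":255,"xyz":[0,-0.91,0],"roll":0},{"grip":255,"xyz":[0,-0.91,0],"roll":0},{"grip":255,"xyz":[0,-0.91,0],"roll":0}]'
python3 - <<'E'
from workcell import r
import cv2,numpy as np
c=r.camera("wrist"); cv2.imwrite("pics/w2.png",c["color"]); np.savez("w2.npz",**c)
s=r.sense();print(s["tool_pos"])
E
```

```text
time_s: 4.03
tool_pos: [0.5371, 0.2786, 0.1391]
eef_rot: [[0.986, -0.167, 0.001], [-0.167, -0.986, 0.0], [0.001, -0.001, -1.0]]
wrist_force: [1.3, 0.2, -0.4]
grip_width: 0.0444
grasp_force: 61.4
time_s: 4.65
tool_pos: [0.5448, 0.3196, 0.1383]
eef_rot: [[0.986, -0.169, -0.0], [-0.169, -0.986, -0.0], [-0.0, 0.001, -1.0]]
wrist_force: [0.2, 0.6, -0.8]
grip_width: 0.0444
grasp_force: 61.4
[0.54478688 0.31981744 0.13833461]
```

View pics/w2.png

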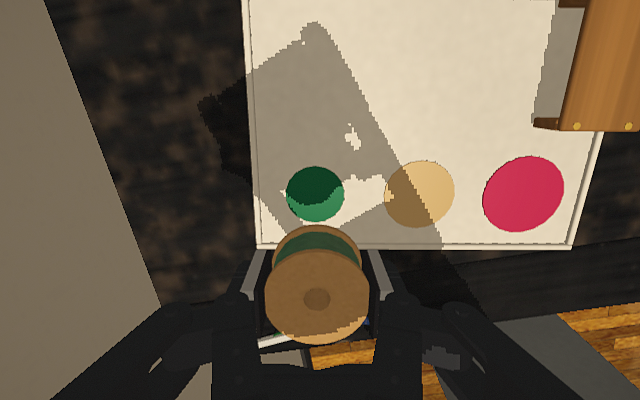

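The wrist view shows the green spool held with its hole at (317,299), and the discs at (315,193), (419,194) and (523,194).

Run:
```python
from h import *
c=dict(np.load("w2.npz")); hsv=cv2.cvtColor(c["color"],cv2.COLOR_BGR2HSV);H,S,V=cv2.split(hsv)
hole=cast(c,[(317,299)],.147)[0];print("hole",hole.round(4))
P={}
for n,m in [("g",(H>55)&(H<90)&(S>90)),("p",(H>160)&(S>110)&(V>100)),("n",(H<30)&(S>60))]:
    for k in blobs(m,1000):
        b=cv2.boundingRect(k)
        if b[1]>150 and b[1]+b[3]<245: P[n]=rectpose(c,k,.006);print(n,b,P[n])
roof=cast(c,[(561,131),(640,131)],.036).round(4);print(roof)
```

```text
hole [0.5423 0.3204 0.147 ]
g (286, 166, 58, 56) [545.8 321.7  48.4  48.1  51.8]
p (482, 156, 82, 76) [515.2 149.1  66.6  66.2  40.7]
n (384, 160, 71, 69) [530.3 235.4  59.6  59.4  38.1]
[[0.5713 0.1421 0.036 ]
 [0.5619 0.0877 0.036 ]]
```

```bash
python3 -m handwheel '[{"grip":255,"xyz":[0.06,-0.01,1],"roll":0},{"grip":255,"xyz":[0.06,-0.01,1.8],"roll":0},{"grip":255,"xyz":[0.06,-0.01,2.1],"roll":0},{"grip":255,"xyz":[0.06,-0.01,2.21],"roll":0},{"grip":255,"xyz":[0.06,-0.01,2.21],"roll":0},{"grip":60,"xyz":[0.06,-0.01,2.21],"roll":0},{"grip":60,"xyz":[0.06,-0.01,2.21],"roll":0},{"grip":60,"xyz":[0.06,-0.01,2.21],"roll":0},{"grip":60,"xyz":[0.06,-0.01,2.21],"roll":0}]'
python3 -m handwheel '[{"grip":60,"xyz":[0,0,-0.5],"roll":0},{"grip":60,"xyz":[0,0,-1.5],"roll":0},{"grip":0,"xyz":[0,0,-2.4],"roll":0},{"grip":0,"xyz":[0,0,-2.4],"roll":0},{"grip":0,"xyz":[0,0,-2.4],"roll":0}]'
```

```text
time_s: 5.82
tool_pos: [0.5479, 0.3211, 0.0281]
eef_rot: [[0.986, -0.168, 0.0], [-0.168, -0.986, 0.0], [0.0, -0.0, -1.0]]
wrist_force: [-0.2, 0.3, -0.3]
grip_width: 0.0653
grasp_force: 0.0
time_s: 6.45
tool_pos: [0.5473, 0.3208, 0.1473]
eef_rot: [[0.986, -0.168, -0.001], [-0.168, -0.986, -0.0], [-0.001, 0.0, -1.0]]
wrist_force: [0.4, -0.2, 0.1]
grip_width: 0.0855
grasp_force: 0.0
```

```bash
python3 -m handwheel '[{"grip":0,"xyz":[-0.08,1.2,0],"roll":0},{"grip":0,"xyz":[-0.16,2.4,0],"roll":0},{"grip":0,"xyz":[-0.23,3.6,0],"roll":0},{"grip":0,"xyz":[-0.31,4.8,0],"roll":0},{"grip":0,"xyz":[-0.39,6,0],"roll":0},{"grip":0,"xyz":[-0.47,7.2,0],"roll":0},{"grip":0,"xyz":[-0.55,8.4,0],"roll":0},{"grip":0,"xyz":[-0.6,9.4,0],"roll":0},{"grip":0,"xyz":[-0.65,10.02,0],"roll":0},{"grip":0,"xyz":[-0.65,10.02,0],"roll":0},{"grip":0,"xyz":[-0.65,10.02,0],"roll":0},{"grip":0,"xyz":[-0.65,10.02,0],"roll":0}]'
python3 - <<'E'
from workcell import r
from h import *
c=r.camera("wrist"); cv2.imwrite("pics/w3.png",c["color"]); np.savez("w3.npz",**c)
s=r.sense();print(s["tool_pos"])
E
```

```text
time_s: 7.95
tool_pos: [0.4314, -0.166, 0.1471]
eef_rot: [[0.986, -0.166, -0.001], [-0.166, -0.986, 0.001], [-0.001, -0.001, -1.0]]
wrist_force: [-0.3, -0.1, -0.3]
grip_width: 0.0854
grasp_force: 0.0
[ 0.43160394 -0.16610323  0.14730001]
```

View pics/w3.png

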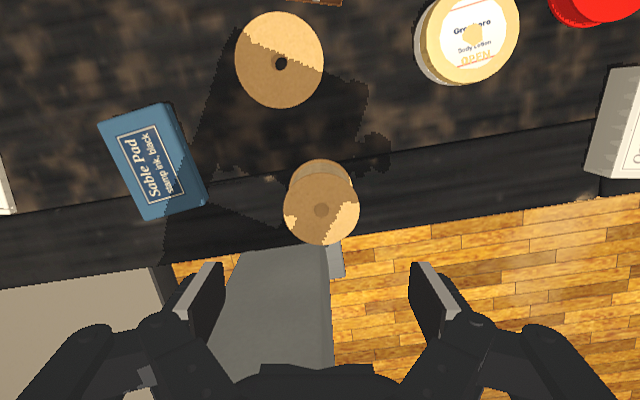

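The natural spool's top is centred at (321,209), on the gripper's centre column, so I descend. The pink spool's hole is at (281,63) and the pad around (155,160).

```bash
python3 - <<'E'
from h import *
c=dict(np.load("w3.npz"));print(cast(c,[(321,209)],.052).round(4),cast(c,[(281,63)],.022).round(4))
E
python3 -m handwheel '[{"grip":0,"xyz":[0,0.02,0.8],"roll":0},{"grip":0,"xyz":[0,0.02,1.7],"roll":0},{"grip":0,"xyz":[0,0.02,2.38],"roll":0},{"grip":0,"xyz":[0,0.02,2.38],"roll":0},{"grip":255,"xyz":[0,0.02,2.38],"roll":0},{"grip":255,"xyz":[0,0.02,2.38],"roll":0},{"grip":255,"xyz":[0,0.02,2.38],"roll":0},{"grip":255,"xyz":[0,0.02,2.38],"roll":0},{"grip":255,"xyz":[0,0.02,2.38],"roll":0},{"grip":255,"xyz":[0,0.02,2.38],"roll":0}]'
```

```text
[[ 0.4319 -0.1687  0.052 ]] [[ 0.5365 -0.1571  0.022 ]]
time_s: 9.25
tool_pos: [0.4335, -0.1694, 0.0309]
eef_rot: [[0.986, -0.168, 0.004], [-0.168, -0.986, -0.002], [0.005, 0.002, -1.0]]
wrist_force: [0.3, 1.5, 8.0]
grip_width: 0.0549
grasp_force: 63.2
```

```bash
python3 -m handwheel '[{"grip":255,"xyz":[0,0,-0.8],"roll":0},{"grip":255,"xyz":[0.05,-0.5,-1.7],"roll":0},{"grip":255,"xyz":[0.1,-1.6,-2],"roll":0},{"grip":255,"xyz":[0.2,-2.8,-2],"roll":0},{"grip":255,"xyz":[0.3,-4,-2],"roll":0},{"grip":255,"xyz":[0.4,-5.2,-2],"roll":0},{"grip":255,"xyz":[0.5,-6.4,-2],"roll":0},{"grip":255,"xyz":[0.6,-7.5,-2],"roll":0},{"grip":255,"xyz":[0.64,-8.24,-2],"roll":0},{"grip":255,"xyz":[0.64,-8.24,-2],"roll":0},{"grip":255,"xyz":[0.64,-8.24,-2],"roll":0},{"grip":255,"xyz":[0.64,-8.24,-2],"roll":0}]'
python3 - <<'E'
from workcell import r
from h import *
c=r.camera("wrist"); cv2.imwrite("pics/w4.png",c["color"]); np.savez("w4.npz",**c)
s=r.sense();print(s["tool_pos"])
E
```

```text
time_s: 10.75
tool_pos: [0.5319, 0.2311, 0.1288]
eef_rot: [[0.986, -0.169, -0.0], [-0.169, -0.986, -0.0], [-0.0, 0.0, -1.0]]
wrist_force: [-1.0, 0.6, -1.1]
grip_width: 0.0548
grasp_force: 63.6
[0.53199292 0.23113848 0.12882818]
```

View pics/w4.png

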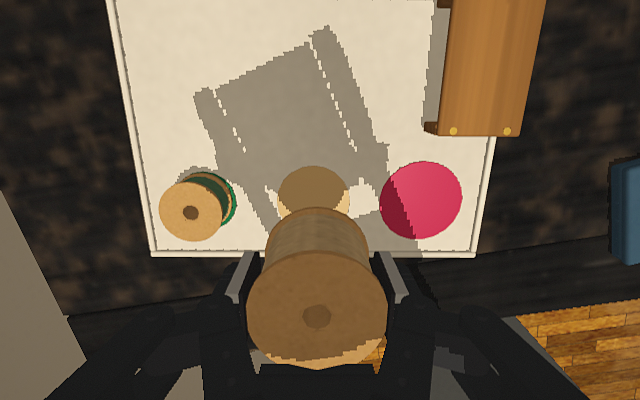

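Green stands on its disc (hole at 190,212). Natural is held with its hole at (317,315).

Run:
```python
from h import *
c=dict(np.load("w4.npz"));print(cast(c,[(190,212)],.036).round(4),cast(c,[(317,315)],.150).round(4))
hsv=cv2.cvtColor(c["color"],cv2.COLOR_BGR2HSV);H,S,V=cv2.split(hsv)
for k in blobs((H>160)&(S>110)&(V>80),1000): print(rectpose(c,k,.006))
```

```text
[[0.5471 0.3225 0.036 ]] [[0.5311 0.2316 0.15  ]]
[515.4 148.3  66.6  66.1  -6.2]
```

```bash
python3 -m handwheel '[{"grip":255,"xyz":[-0.02,-0.06,0.8],"roll":0},{"grip":255,"xyz":[-0.02,-0.06,1.5],"roll":0},{"grip":255,"xyz":[-0.02,-0.06,1.75],"roll":0},{"grip":255,"xyz":[-0.02,-0.06,1.83],"roll":0},{"grip":255,"xyz":[-0.02,-0.06,1.83],"roll":0},{"grip":45,"xyz":[-0.02,-0.06,1.83],"roll":0},{"grip":45,"xyz":[-0.02,-0.06,1.83],"roll":0},{"grip":45,"xyz":[-0.02,-0.06,1.83],"roll":0},{"grip":45,"xyz":[-0.02,-0.06,1.83],"roll":0}]'
python3 -m handwheel '[{"grip":45,"xyz":[0,0,-0.5],"roll":0},{"grip":45,"xyz":[0,0,-1.5],"roll":0},{"grip":0,"xyz":[0,0,-2.4],"roll":0},{"grip":0,"xyz":[0,0,-2.4],"roll":0},{"grip":0,"xyz":[0,0,-2.4],"roll":0}]'
```

```text
time_s: 11.92
tool_pos: [0.5318, 0.2356, 0.0375]
eef_rot: [[0.986, -0.168, 0.0], [-0.168, -0.986, 0.0], [0.0, -0.0, -1.0]]
wrist_force: [-1.5, 0.6, -0.8]
grip_width: 0.0706
grasp_force: 0.0
time_s: 12.55
tool_pos: [0.5311, 0.2354, 0.1568]
eef_rot: [[0.986, -0.168, -0.001], [-0.168, -0.986, -0.0], [-0.001, 0.0, -1.0]]
wrist_force: [-0.0, 0.4, -0.1]
grip_width: 0.0852
grasp_force: 0.0
```

```bash
python3 - <<'E'
from h import *
c=dict(np.load("w1.npz"));print(cast(c,[(20,40),(220,50),(30,55)],.0).round(3).tolist(),cast(c,[(20,36),(220,50)],.03).round(3).tolist())
c=dict(np.load("top0.npz"));print(cast(c,[(320,160),(392,172),(382,172)],.0).round(3).tolist())
E
python3 -m handwheel '[{"grip":0,"xyz":[0,1.2,0],"roll":0},{"grip":0,"xyz":[0,2.4,0],"roll":0},{"grip":0,"xyz":[0,3.6,0],"roll":0},{"grip":0,"xyz":[0,4.8,0],"roll":0},{"grip":0,"xyz":[0,6,0],"roll":0},{"grip":0,"xyz":[0.1,7.1,0],"roll":0},{"grip":0,"xyz":[0.2,7.71,0],"roll":0},{"grip":0,"xyz":[0.2,7.71,0],"roll":0},{"grip":0,"xyz":[0.2,7.71,0],"roll":0},{"grip":0,"xyz":[0.2,7.71,0],"roll":0}]'
python3 - <<'E'
from workcell import r
from h import *
c=r.camera("wrist"); cv2.imwrite("pics/w5.png",c["color"]); np.savez("w5.npz",**c)
c=r.camera("side"); cv2.imwrite("pics/s5.png",cv2.resize(c["color"][120:320,180:420],None,fx=2.5,fy=2.5)); np.savez("s5.npz",**c)
s=r.sense();print(s["tool_pos"])
E
```

```text
[[0.62, -0.032, 0.0], [0.578, -0.224, 0.0], [0.606, -0.035, 0.0]] [[0.615, -0.057, 0.03], [0.573, -0.231, 0.03]]
[[0.608, -0.049, 0.0], [0.576, -0.235, 0.0], [0.576, -0.209, 0.0]]
time_s: 13.8
tool_pos: [0.4764, -0.1447, 0.1565]
eef_rot: [[0.986, -0.166, -0.002], [-0.166, -0.986, 0.001], [-0.002, -0.001, -1.0]]
wrist_force: [0.1, -0.6, 0.4]
grip_width: 0.0854
grasp_force: 0.0
[ 0.47677315 -0.14493908  0.15695889]
```

View pics/w5.png

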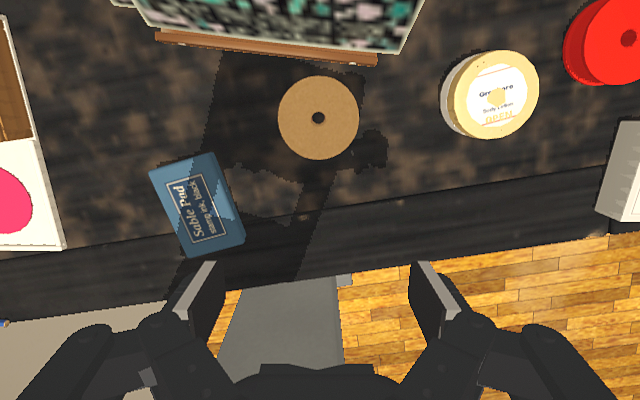

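View pics/s5.png

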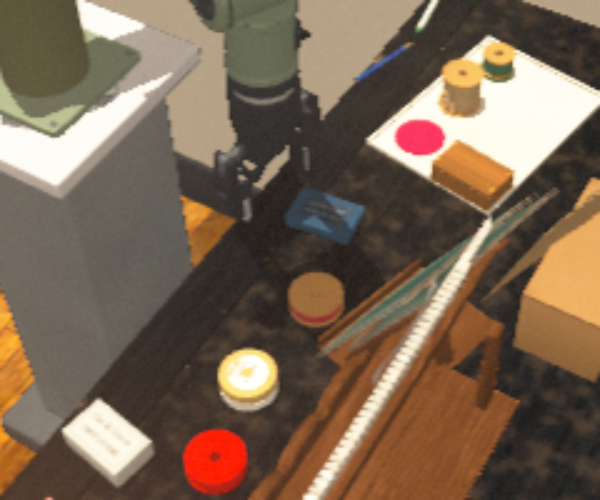

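Pink spool's hole is at (319,118), and the book ledge's front edge runs just behind it (row 55). Green and natural stand on their discs. I grip pink 6 mm towards the robot for clearance.

```bash
python3 - <<'E'
from h import *
c=dict(np.load("w5.npz"));print(cast(c,[(319,118)],.022).round(4))
E
python3 -m handwheel '[{"grip":0,"xyz":[1.0,0.03,0.4],"roll":0},{"grip":0,"xyz":[1.11,0.03,1.4],"roll":0},{"grip":0,"xyz":[1.11,0.03,2.2],"roll":0},{"grip":0,"xyz":[1.11,0.03,2.7],"roll":0},{"grip":0,"xyz":[1.11,0.03,2.82],"roll":0},{"grip":0,"xyz":[1.11,0.03,2.82],"roll":0},{"grip":255,"xyz":[1.11,0.03,2.82],"roll":0},{"grip":255,"xyz":[1.11,0.03,2.82],"roll":0},{"grip":255,"xyz":[1.11,0.03,2.82],"roll":0},{"grip":255,"xyz":[1.11,0.03,2.82],"roll":0},{"grip":255,"xyz":[1.11,0.03,2.82],"roll":0}]'
```

```text
[[ 0.5382 -0.1564  0.022 ]]
time_s: 15.28
tool_pos: [0.5332, -0.1578, 0.0185]
eef_rot: [[0.986, -0.168, 0.004], [-0.168, -0.986, -0.002], [0.004, 0.001, -1.0]]
wrist_force: [-0.8, -0.0, 6.4]
grip_width: 0.0619
grasp_force: 65.6
```

```bash
python3 -m handwheel '[{"grip":255,"xyz":[-0.2,0,-0.6],"roll":0},{"grip":255,"xyz":[-1,0,-1.4],"roll":0},{"grip":255,"xyz":[-1.43,-0.9,-2],"roll":0},{"grip":255,"xyz":[-1.43,-2.1,-2],"roll":0},{"grip":255,"xyz":[-1.43,-3.3,-2],"roll":0},{"grip":255,"xyz":[-1.43,-4.5,-2],"roll":0},{"grip":255,"xyz":[-1.43,-5.5,-2],"roll":0},{"grip":255,"xyz":[-1.43,-5.94,-2],"roll":0},{"grip":255,"xyz":[-1.43,-5.94,-2],"roll":0},{"grip":255,"xyz":[-1.43,-5.94,-2],"roll":0},{"grip":255,"xyz":[-1.43,-5.94,-2],"roll":0}]'
python3 - <<'E'
from workcell import r
from h import *
c=r.camera("wrist"); cv2.imwrite("pics/w6.png",c["color"]); np.savez("w6.npz",**c)
s=r.sense();print(s["tool_pos"])
E
```

```text
time_s: 16.65
tool_pos: [0.5105, 0.1467, 0.1163]
eef_rot: [[0.986, -0.169, -0.0], [-0.169, -0.986, -0.0], [-0.0, 0.0, -1.0]]
wrist_force: [0.6, -0.7, -0.4]
grip_width: 0.0617
grasp_force: 65.4
[0.5106086  0.14672126 0.11631911]
```

View pics/w6.png

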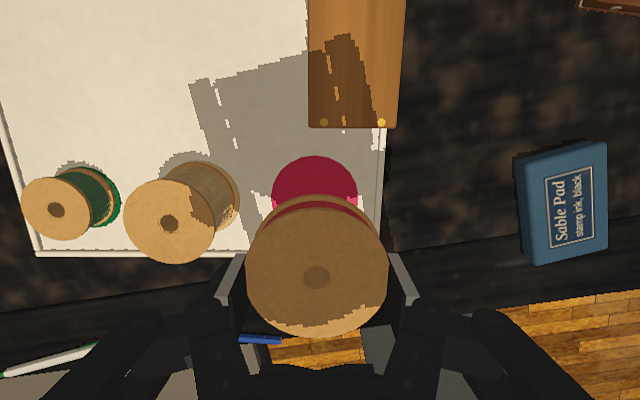

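Natural stands on its disc (hole at 171,223), and pink is held with its hole at (316,277). The roof is at right rear, and the pad is around (570,200).

Run:
```python
from h import *
c=dict(np.load("w6.npz"));print("nat",cast(c,[(171,223)],.058).round(4),"pink",cast(c,[(316,277)],.1198).round(4))
# roof corners front edge on z=.036; pad top corners on z=.018
print(cast(c,[(308,128),(397,128),(405,0)],.036).round(4).tolist())
p=cast(c,[(525,156),(607,141),(607,248),(534,265)],.018);print(p.round(4).tolist(),p.mean(0))
```

```text
nat [[0.531  0.2353 0.058 ]] pink [[0.5157 0.1465 0.1198]]
[[0.5713, 0.1422, 0.036], [0.5617, 0.0869, 0.036], [0.6313, 0.076, 0.036]]
[[0.5246, -0.0041, 0.018], [0.5256, -0.0598, 0.018], [0.4406, -0.0688, 0.018], [0.435, -0.0138, 0.018]] [ 0.48146785 -0.03662587  0.018     ]
```

```bash
python3 -m handwheel '[{"grip":255,"xyz":[0,-0.03,0.8],"roll":0},{"grip":255,"xyz":[0,-0.03,1.5],"roll":0},{"grip":255,"xyz":[0,-0.03,1.75],"roll":0},{"grip":255,"xyz":[0,-0.03,1.82],"roll":0},{"grip":255,"xyz":[0,-0.03,1.82],"roll":0},{"grip":33,"xyz":[0,-0.03,1.82],"roll":0},{"grip":33,"xyz":[0,-0.03,1.82],"roll":0},{"grip":33,"xyz":[0,-0.03,1.82],"roll":0},{"grip":33,"xyz":[0,-0.03,1.82],"roll":0}]'
python3 -m handwheel '[{"grip":33,"xyz":[0,0,-0.5],"roll":0},{"grip":33,"xyz":[0,0,-1.5],"roll":0},{"grip":0,"xyz":[0,0,-2.4],"roll":0},{"grip":0,"xyz":[0,0,-2.4],"roll":0},{"grip":0,"xyz":[0,0,-2.4],"roll":0}]'
```

```text
time_s: 17.82
tool_pos: [0.511, 0.1494, 0.0255]
eef_rot: [[0.986, -0.168, 0.0], [-0.168, -0.986, 0.0], [0.0, -0.0, -1.0]]
wrist_force: [0.3, -0.0, -0.9]
grip_width: 0.0743
grasp_force: 0.0
time_s: 18.45
tool_pos: [0.5104, 0.1492, 0.1449]
eef_rot: [[0.986, -0.168, -0.001], [-0.168, -0.986, -0.0], [-0.001, 0.0, -1.0]]
wrist_force: [0.8, -0.2, -1.0]
grip_width: 0.0853
grasp_force: 0.0
```

```bash
python3 -m handwheel '[{"grip":0,"xyz":[0.1,1.2,0],"roll":-0.8},{"grip":0,"xyz":[0.3,2.4,0],"roll":-1.66},{"grip":0,"xyz":[0.46,3.4,0.3],"roll":-1.66},{"grip":0,"xyz":[0.46,3.68,1],"roll":-1.66},{"grip":0,"xyz":[0.46,3.68,1.2],"roll":-1.66},{"grip":0,"xyz":[0.46,3.68,1.2],"roll":-1.66},{"grip":0,"xyz":[0.46,3.68,1.2],"roll":-1.66}]'
python3 - <<'E'
from workcell import r
from h import *
c=r.camera("wrist"); cv2.imwrite("pics/w7.png",c["color"]); np.savez("w7.npz",**c)
s=r.sense();print(s["tool_pos"])
E
```

```text
time_s: 19.32
tool_pos: [0.5034, -0.0351, 0.0859]
eef_rot: [[0.992, 0.122, 0.001], [0.122, -0.992, -0.0], [0.001, 0.0, -1.0]]
wrist_force: [0.3, 0.5, -0.0]
grip_width: 0.0853
grasp_force: 0.0
[ 0.50371584 -0.03520308  0.08630198]
```

View pics/w7.png

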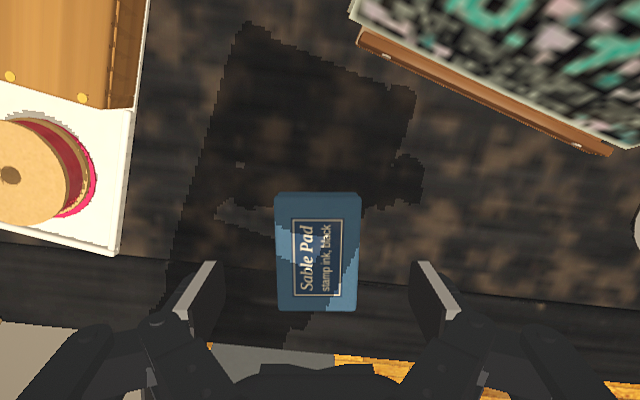

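The pad is well aligned between the fingers, top from (275,193) to (361,310), and pink sits on its disc (left). Descend and grip.

```bash
python3 - <<'E'
from h import *
c=dict(np.load("w7.npz"));p=cast(c,[(276,193),(361,193),(357,311),(279,311)],.018);print(p.round(4).tolist(),p.mean(0).round(4))
print("pink",cast(c,[(10,176)],.028).round(4))
E
python3 -m handwheel '[{"grip":0,"xyz":[0,0,0.8],"roll":0},{"grip":0,"xyz":[0,0,1.3],"roll":0},{"grip":0,"xyz":[0,0,1.4],"roll":0},{"grip":0,"xyz":[0,0,1.4],"roll":0},{"grip":255,"xyz":[0,0,1.4],"roll":0},{"grip":255,"xyz":[0,0,1.4],"roll":0},{"grip":255,"xyz":[0,0,1.4],"roll":0},{"grip":255,"xyz":[0,0,1.4],"roll":0},{"grip":255,"xyz":[0,0,1.4],"roll":0},{"grip":255,"xyz":[0,0,1.4],"roll":0}]'
```

```text
[[0.5219, -0.0066, 0.018], [0.5284, -0.0599, 0.018], [0.4406, -0.0716, 0.018], [0.4338, -0.016, 0.018]] [ 0.4812 -0.0385  0.018 ]
pink [[0.5164 0.1491 0.028 ]]
time_s: 20.62
tool_pos: [0.5044, -0.0363, 0.017]
eef_rot: [[0.993, 0.121, 0.003], [0.121, -0.993, -0.001], [0.003, 0.001, -1.0]]
wrist_force: [-0.2, -0.4, 6.0]
grip_width: 0.0553
grasp_force: 64.7
```

```bash
python3 -m handwheel '[{"grip":255,"xyz":[0,0,-0.8],"roll":0},{"grip":255,"xyz":[0,0,-1.8],"roll":0},{"grip":255,"xyz":[0.1,-0.8,-2],"roll":-0.9},{"grip":255,"xyz":[0.3,-1.8,-2],"roll":-1.8},{"grip":255,"xyz":[0.45,-2.8,-2],"roll":-2.7},{"grip":255,"xyz":[0.57,-3.66,-2],"roll":-3.6},{"grip":255,"xyz":[1.4,-4.3,-2],"roll":-4.5},{"grip":255,"xyz":[2.3,-4.7,-2],"roll":-5.5},{"grip":255,"xyz":[3.17,-4.85,-2],"roll":-6.5},{"grip":255,"xyz":[3.17,-4.85,-2],"roll":-7.34},{"grip":255,"xyz":[3.17,-4.85,-2],"roll":-7.34},{"grip":255,"xyz":[3.17,-4.85,-2],"roll":-7.34}]'
python3 -m handwheel '[{"grip":255,"xyz":[0,0,0],"roll":0},{"grip":255,"xyz":[0,0,0],"roll":0},{"grip":255,"xyz":[0,0,0],"roll":0}]'
python3 - <<'E'
from workcell import r
from h import *
c=r.camera("wrist"); cv2.imwrite("pics/w8.png",c["color"]); np.savez("w8.npz",**c)
c=r.camera("top"); np.savez("t8.npz",**c); cv2.imwrite("pics/t8.png",cv2.resize(c["color"][100:240,130:300],None,fx=3.5,fy=3.5))
s=r.sense();print(s["tool_pos"])
E
```

```text
time_s: 22.12
tool_pos: [0.6301, 0.2237, 0.1151]
eef_rot: [[0.17, 0.985, -0.001], [0.985, -0.17, -0.0], [-0.0, -0.001, -1.0]]
wrist_force: [-1.0, -0.6, -0.8]
grip_width: 0.0555
grasp_force: 64.1
time_s: 22.5
tool_pos: [0.6307, 0.2239, 0.1155]
eef_rot: [[0.168, 0.986, 0.0], [0.986, -0.168, 0.0], [0.0, 0.0, -1.0]]
wrist_force: [0.2, 0.2, -0.1]
grip_width: 0.0556
grasp_force: 64.1
[0.6307123  0.22390549 0.1154012 ]
```

View pics/w8.png

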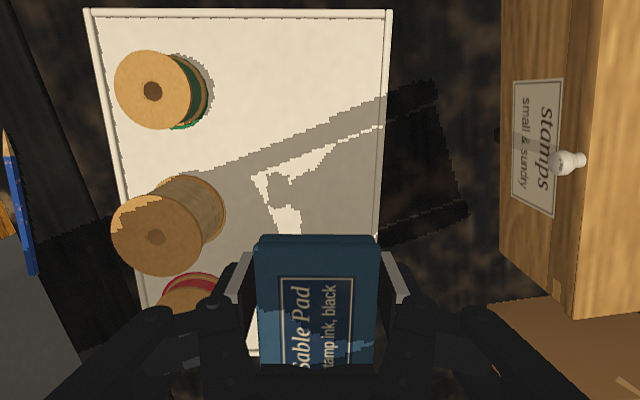

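Run:
```python
from h import *
c=dict(np.load("w8.npz"))
R=np.array([[.986,.168],[-.168,.986]]);C=np.array([.5793,.2255])
f=lambda px,z:((cast(c,px,z)[:,:2]-C)@R*1000).round(1).tolist()
print("rim outer right, left, far",f([(393,12),(386,150),(84,12),(240,8)],.008))
print("pad top end corners",f([(254,240),(383,240)],.1164))
print("tcp",((np.array([.6307,.2239])-C)@R*1000).round(1))
```

```text
rim outer right, left, far [[100.5, 138.4], [102.0, 49.6], [-97.9, 138.6], [2.4, 140.7]]
pad top end corners [[24.3, 29.0], [79.5, 28.8]]
tcp [50.9  7.1]
```

View pics/t8.png

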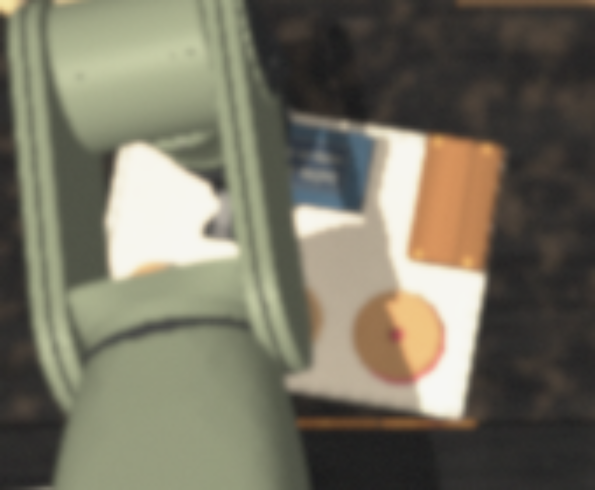

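The pad is aligned above the lane, its +y end at y=29 in the caddy frame and ahead of the roof. Lower it and slide it in.

```bash
python3 -m handwheel '[{"grip":255,"xyz":[0,0.02,0.8],"roll":0},{"grip":255,"xyz":[0,0.02,1.5],"roll":0},{"grip":255,"xyz":[0,0.02,1.8],"roll":0},{"grip":255,"xyz":[0,0.02,1.86],"roll":0},{"grip":255,"xyz":[0,0.02,1.86],"roll":0},{"grip":255,"xyz":[-0.3,0.02,1.86],"roll":0},{"grip":255,"xyz":[-0.6,0.02,1.86],"roll":0},{"grip":255,"xyz":[-0.9,0.02,1.86],"roll":0},{"grip":255,"xyz":[-1.1,0.02,1.86],"roll":0},{"grip":255,"xyz":[-1.3,0.02,1.86],"roll":0},{"grip":255,"xyz":[-1.3,0.02,1.86],"roll":0}]'
python3 -m handwheel '[{"grip":255,"xyz":[-0.05,0,0.02],"roll":0},{"grip":255,"xyz":[-0.1,0,0.02],"roll":0},{"grip":255,"xyz":[-0.15,0,0.02],"roll":0},{"grip":255,"xyz":[-0.2,0,0.02],"roll":0},{"grip":255,"xyz":[-0.22,0,0.02],"roll":0},{"grip":255,"xyz":[-0.22,0,0.02],"roll":0}]'
```

```text
time_s: 23.98
tool_pos: [0.6207, 0.1588, 0.0222]
eef_rot: [[0.169, 0.986, -0.0], [0.986, -0.169, -0.0], [-0.0, -0.0, -1.0]]
wrist_force: [0.2, 0.5, -0.6]
grip_width: 0.0554
grasp_force: 64.1
time_s: 24.72
tool_pos: [0.6195, 0.1524, 0.0217]
eef_rot: [[0.168, 0.986, 0.002], [0.986, -0.168, 0.006], [0.006, 0.001, -1.0]]
wrist_force: [1.0, 10.6, -2.0]
grip_width: 0.0556
grasp_force: 64.0
```

Contact with the stop (10.6 N). Release, rise and back off.

```bash
python3 -m handwheel '[{"grip":255,"xyz":[0.08,0,0.01],"roll":0},{"grip":50,"xyz":[0.08,0,0.01],"roll":0},{"grip":50,"xyz":[0.08,0,0.01],"roll":0},{"grip":50,"xyz":[0.08,0,0.01],"roll":0},{"grip":50,"xyz":[0.08,0,-0.4],"roll":0},{"grip":50,"xyz":[0.08,0,-1.4],"roll":0},{"grip":50,"xyz":[0.6,0,-2.4],"roll":0},{"grip":50,"xyz":[0.6,-1,-3.4],"roll":0},{"grip":50,"xyz":[0.6,-2.2,-3.8],"roll":0},{"grip":50,"xyz":[0.6,-3.2,-3.8],"roll":0},{"grip":50,"xyz":[0.6,-4,-3.8],"roll":0},{"grip":50,"xyz":[0.6,-4,-3.8],"roll":0}]'
python3 -m handwheel '[{"grip":50,"xyz":[-1,0,0],"roll":0.9},{"grip":50,"xyz":[-2,0,0],"roll":1.8},{"grip":50,"xyz":[-3,0,0],"roll":2.7},{"grip":50,"xyz":[-4,0,0],"roll":3.6},{"grip":50,"xyz":[-5,0,0],"roll":4.5},{"grip":50,"xyz":[-5,0,0],"roll":5.4},{"grip":50,"xyz":[-5,0,0],"roll":6.3},{"grip":50,"xyz":[-5,0,0],"roll":6.3}]'
python3 - <<'E'
from workcell import r
from h import *
c=r.camera("top"); np.savez("t9.npz",**c); cv2.imwrite("pics/t9.png",cv2.resize(c["color"][110:250,130:330],None,fx=4,fy=4,interpolation=cv2.INTER_CUBIC))
c=r.camera("side"); np.savez("s9.npz",**c); cv2.imwrite("pics/s9.png",cv2.resize(c["color"][100:330,190:440],None,fx=3.2,fy=2.6))
s=r.sense();print(s["tool_pos"],s["time_s"])
E
```

```text
time_s: 26.22
tool_pos: [0.4245, 0.2124, 0.2126]
eef_rot: [[0.166, 0.986, 0.001], [0.986, -0.166, 0.0], [0.001, 0.001, -1.0]]
wrist_force: [0.8, 0.2, 0.2]
grip_width: 0.0684
grasp_force: 0.0
time_s: 27.22
tool_pos: [0.386, -0.0356, 0.2124]
eef_rot: [[0.954, 0.298, 0.002], [0.298, -0.954, -0.001], [0.002, 0.002, -1.0]]
wrist_force: [-0.4, 0.8, -0.2]
grip_width: 0.0686
grasp_force: 0.0
[ 0.38563284 -0.0350013   0.21198825] 27.325
```

View pics/t9.png

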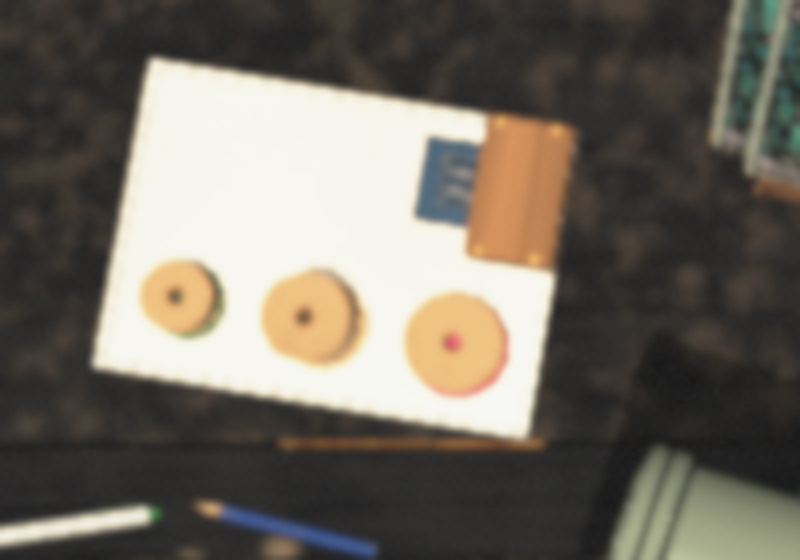

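View pics/s9.png

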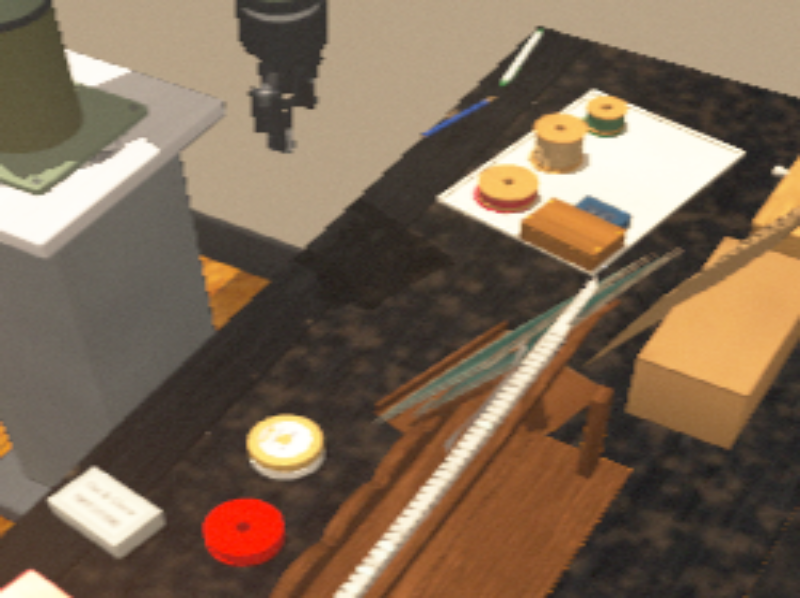

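Top view: spools on their discs with holes at (176,296), (304,316) and (452,343). The pad shows at (450,180), half under the roof. The side view shows the pot and carton undisturbed.

Run:
```python
from h import *
c=dict(np.load("t9.npz"))
R=np.array([[.986,.168],[-.168,.986]]);C=np.array([.5793,.2255])
f=lambda px,z:((cast(c,np.array(px)/4+[130,110]-.4,z)[:,:2]-C)@R*1000).round(1).tolist()
print("pad end (y~-46.5; x 23..81)",f([(429,138),(415,216)],.022))
print("spools",f([(176,296)],.036),f([(304,316)],.058),f([(452,343)],.028))
print("roof edge",f([(488,114),(467,254)],.036),"caddy corners",f([(151,57),(94,367),(529,438)],.008))
```

```text
pad end (y~-46.5; x 23..81) [[78.2, -50.5], [27.5, -50.1]]
spools [[-47.7, 87.1]] [[-48.2, 0.8]] [[-48.7, -87.8]]
roof edge [[97.2, -87.0], [7.7, -88.8]] caddy corners [[103.4, 138.1], [-99.8, 138.7], [-99.8, -143.7]]
```

```bash
python3 -c "
from workcell import r
print(r.finish_job())"
```

```text
the job is handed in; nothing more can be done
None
```

I handed the job in at about 27 s. All three spools stand within about 3 mm of their disc centres, the ink pad is home against the stop, and the pot and carton look undisturbed; the hand-in call returned no verdict.

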